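Fetch the dummy load from the tip-out bin

TASK

Tip the bin forward by its tab to about 35 degrees and let go of it, then lift the finned dummy load out of the tipped bin and set it down gently, standing upright on the floor of the steel tray. Then tip the bin back fully level, with the smooth filter still in its pocket. Never tip the bin past 45 degrees, and leave everything else on the bench where it is.

Things in the scene. Friction and masses are not known exactly. Their poses are not given: they have to be found in the camera images.
- binstand: Fixed grey stand of the bin, 100 (x) x 226 (y) mm, cheeks 34 high. Origin on the table, midway between the pockets of the level bin; its front (the bin tips that way) is its -x, turned roughly to the world's -y. A slim light bar along y (over x = +6 to +22, z = 115 to 129 mm) above the pockets stands on posts at y = +-109 mm.
- bin (a joint): Tilt of the aluminium bin in rad: 0 = level (as it starts, at its stop), growing as it tips forward to the stand's -x; 35 degrees = 0.61; hard stop at 1.05. The hinge lies along the stand's y axis at x = -28 mm, z = 10 mm of the stand. Stiff hinge: it stays where it is left; about 5 N at the tab moves it.
- bin_tab (a point): Centre to grip of the bin's black tab, an upright blade 40 long (fore and aft) x 12 thick (along the stand's y) x 26 high, in the middle of the bin's front. With the bin level it stands 25 mm in front of the hinge and 65 mm above it (75 mm above the table). Axes turn with the bin.
- bin_floor (a point): Centre of the bin's inner floor, axes turning with the bin (z out of the bin). Bin walls rise 35 mm above the floor. With the bin level it lies at x = 0, y = 0, z = 14 mm of the stand.
- pocket_left (a point): Centre of the floor of the pocket at y = +70 mm of the bin; the pocket is 37 x 40 mm inside and 35 mm deep.
- pocket_right (a point): The same for the pocket at y = -70 mm.
- dummy_load: Dummy load: bare aluminium cylinder with nine cooling fins, 34 mm diameter, 75 mm high, and a thin 12 mm diameter, 12 mm high stub on top; 0.14 kg. Stands in one of the two pockets. Origin at the centre of its underside, z along its axis to the stub.
- filter: Its neighbour in the other pocket, which stays in the bin: smooth aluminium cylinder 33 mm diameter, 70 mm high with a bevelled top and no stub. Origin at the centre of its underside.
- tray: Fixed shallow steel tray, 160 (x) x 130 (y) x 22 mm high, walls and floor 4 mm thick. Origin at the centre of its underside. A small plug stands in its corner at about x = +45, y = -35 mm of the tray.
- key: Bystander: Morse paddle key: two black finger paddles on a heavy bright steel block 75 x 75 x 40 high mm. Origin at its underside.
- microphone: Bystander: black hand microphone lying flat, 85 x 65 x 28 mm. Origin at its underside.
- interface: Bystander: small dark interface box with two knobs, 70 x 100 x 38 mm. Origin at its underside.
- screwdriver: Bystander: screwdriver lying flat, 170 long, 25 mm. Origin at its underside (on its axis, lying).
- plug: Bystander: small steel plug, 20 diameter, standing in the tray corner, height 26 mm. Origin at its underside.
- mug: Bystander: white mug, 78 diameter, 92 high mm. Origin at its underside.
- jar: Bystander: clear jar with steel cap, 60 diameter, 75 high mm. Origin at its underside.
Not all that is in view belongs to the job. Leave any yellow look-alike of the dummy_load alone. Leave any red look-alike of the filter alone.

How it is judged:
By the outcome, as a careful person would: the job done as asked, in the order asked, and still so for the second after the job is handed in, with the robot touching nothing.
It also fails if it takes over 61 s, if anything falls off the work surface, if the arm or the gripper's body presses on something with over 40 N, if the wrist force passes 120 N, or if a joint passes its speed limit or range.

ROBOT

A 7-joint arm with a two-finger parallel gripper is mounted at the origin on the work surface. World frame = base frame: x ahead of the robot, y to its left, z up, the work surface at z = 0. Lengths are in mm, angles in rad, forces in N, time in s.
With the tool pointing down it reaches from about 425 to 875 mm from the base axis. Payload 4.7 kg.
Tool frame: the origin (TCP) lies at the centre of the arm's flange, where the gripper is bolted on; the fingertips stand 182 mm ahead of it and the grasp point (between the pads) lies 164 mm ahead of it (ctrl.grip_depth is the distance from the TCP to the grasp point, in mm); z points along the fingers, y is the line along which they close (so a half turn about z gives the same grasp; the last joint's range is limited). The gripper opens to 87 mm and grips with 3 to 60 N. Pads are 19 mm wide; open, the fingers measure 117 mm over their backs; the gripper's body (75 mm by 190 mm) begins 51 mm behind the grasp point.
Start: joints at [1.337, 0.321, -0.07, 1.45, 0.023, 1.371, -0.057], TCP at [159.409, -630.155, 404.787] pointing down, gripper open.
Joint ranges: [-2.86, 2.86], [-0.3, 2.09], [-1.38, 1.24], [0.06, 2.45], [-1.56, 4.7], [0.09, 2.05], [-2.69, 2.69]. Speed limits (rad/s): [2.57, 2.57, 3.14, 3.14, 3.14, 3.14, 3.14].

INTERFACE

Orientations are given as a rotation vector (axis times angle).
In Python, from workcell import telemetry, cams, ticket, ctrl gives the robot as it stands. The module is installed in compiled form; this text tells all that it offers.
- The arm moves only by the shell command python3 -m handwheel 'ROWS'. ROWS is JSON, a list of rows, each a list of 5 numbers: the shift along the tool's x, y, z in cm, then the turn about the tool's z in degrees, then the finger opening in cm, from 0 to 8.7. In form: [[x, y, z, yaw, gripper], ...]. A call has 1 to 10 rows; each row shifts and turns the commanded pose from where the row before left it, along the tool's axes as they then stand; what a row does not reach is not made up. A row lasts 1/8 s, in which the tool goes at most 62.5 mm and 10.7 degrees, less where a joint would pass 70% of its speed; a pose out of reach is approached as far as the arm can. A call is refused whole if a number of a shift passes 6.25 or a number of a turn 10.7, either way. A call with a gripper value outside its range is refused whole. The fingers move at their own pace and stop on an object; the grip force is fixed at half the most. Time passes only in rows, so rows that do not move let the fingers close. It gives the time, the measured TCP pose, the force, the opening and the grip force at its end, in the units of the state.
- telemetry.observe(): the state, without advancing time (a new reading comes with each control period).
- cams.capture(name): name is "side" or "top" or "wrist"; returns (picture, depth): 400x640x3 uint8, red, green, blue; 400x640 float32, mm along the optical axis (not along the pixel's ray), 0 where there is no reading.
- cams.get_calibration(name): a dict with "fov_y" (degrees; the focal length in pixels is half the picture's height over the tangent of half this angle, whatever the lens; pixels are square), "cx", "cy" (the principal point, pixels), "extrinsics" (4x4, takes a point from world to camera coordinates). Camera axes: x right, y down, z forward; pixel columns grow to the right and rows downward; lengths in mm; the calibration is good to about 2 mm. A picture is of the moment at which its call begins: read the wrist's pose just before it. get_calibration takes no time and is no camera call; for the wrist camera it gives the pose at the moment of the call.
- ticket.job_done(): hands the job in; it is judged then, once.
The state is a dict: "time": time; "joints": joint angles; "qvel": joint speeds; "tau": joint torques, N m; "eef_pos": TCP position; "tcp_rot": TCP orientation; "wrist_force": force on the tool from outside, world axes, zero at the start; "torque": the same for the moment, N m; "gripper_width": opening from 0.0 (shut) to 1.0 (fully open); "finger_force": force on a finger pad.
Only numpy, scipy, OpenCV 4.12 (cv2) and the standard library are available. Lean on these libraries where they do the work, as an engineer would, in place of code of your own. Each camera call takes 0.05 s, during which the arm holds its last target. There are 200 camera calls.

## Working session

There is one attempt and no reset: what is moved stays moved. The work goes in short steps, Python scripts to look and compute and a shell command to move; the robot and the scene stay as the last step left them, time stands still between calls to the robot, and variables do not carry over. Pictures are saved under pics/ and viewed, at most 10 in all, crops included, and the job is handed in when it is done.

```bash
mkdir -p pics; cat > h.py <<'E'
import numpy as np,cv2
from workcell import telemetry,cams,ticket,ctrl
from scipy.spatial.transform import Rotation as R
np.set_printoptions(precision=2,suppress=True)
def cap(n):
    c=cams.get_calibration(n);p,d=cams.capture(n);return p,d,c
def pts(d,c):
    f=d.shape[0]/2/np.tan(np.radians(c['fov_y'])/2)
    v,u=np.mgrid[:d.shape[0],:d.shape[1]]
    P=np.stack([(u-c['cx'])/f*d,(v-c['cy'])/f*d,d],-1)
    E=np.array(c['extrinsics']);return (P-E[:3,3])@E[:3,:3]
def st():
    s=telemetry.observe();print({k:np.round(np.array(s[k]),3) for k in ('time','joints','eef_pos','tcp_rot','wrist_force','gripper_width','finger_force')})
    print(R.from_rotvec(s['tcp_rot']).as_matrix());return s
E
python3 - <<'E'
from h import *
st();print(ctrl.grip_depth)
for n in('top','side','wrist'):
    p,d,c=cap(n);cv2.imwrite(f'pics/{n}0.png',p[...,::-1]);np.savez(f'{n}0.npz',p=p,d=d,P=pts(d,c))
    E=np.array(c['extrinsics']);print(n,c['fov_y'],c['cx'],c['cy'],-E[:3,:3].T@E[:3,3],E[2,:3],(d>0).mean())
E
```

```text
{'time': np.float64(0.0), 'joints': array([ 1.34,  0.32, -0.07,  1.45,  0.02,  1.37, -0.06]), 'eef_pos': array([ 159.32, -629.96,  403.66]), 'tcp_rot': array([-3.12, -0.39,  0.  ]), 'wrist_force': array([-0.05,  0.12,  0.82]), 'gripper_width': np.float64(1.0), 'finger_force': np.float64(0.0)}
[[ 0.97  0.25 -0.  ]
 [ 0.25 -0.97  0.  ]
 [-0.   -0.   -1.  ]]
163.5
top 53.75612211903781 322.6368327199735 200.4939027722936 [ 436.12  -21.08 1226.48] [ 0.1  0.  -1. ] 0.995828125
side 54.75966253404828 324.78885628168626 201.72832935591538 [331.59 721.18 873.47] [ 0.21 -0.67 -0.71] 0.99590625
wrist 62.638144862025314 326.3244781316054 199.47601427446799 [ 240.65 -609.49  383.7 ] [-0.29 -0.07 -0.95] 0.99600390625
```

View pics/top0.png

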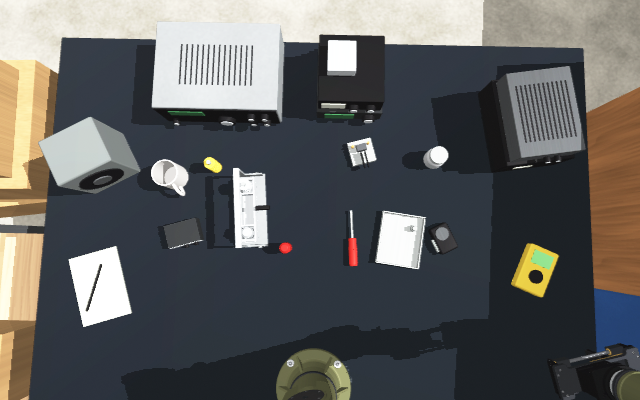

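View pics/side0.png

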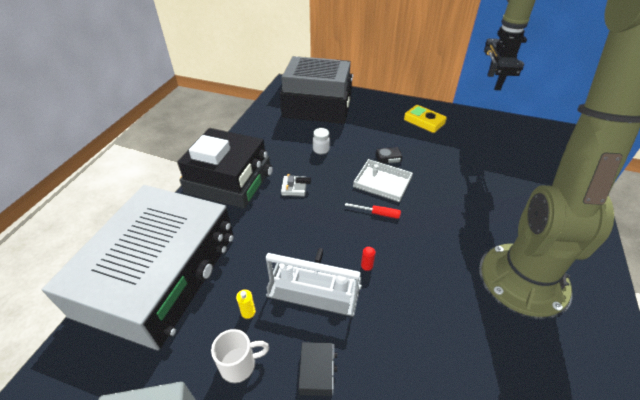

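The top view shows the bin at about (250,207) with its tab at (262,208) pointing right (-y). The tray is at (400,240) with the plug at (409,229). The red decoy at (285,248) and the yellow one at (213,165) stand near the bin.

```bash
python3 - <<'E'
from h import *
t=np.load('top0.npz');s=np.load('side0.npz')
a=cv2.resize(t['p'][155:260,220:310],None,fx=5,fy=5,interpolation=2)[:520]
b=cv2.resize(s['p'][240:325,255:375],None,fx=3,fy=3,interpolation=2)
im=np.zeros((525,800,3),np.uint8);im[:a.shape[0],:a.shape[1]]=a;im[:255,450:800]=b[:,:350]
im[260:260+260,450:800]=cv2.resize(t['p'][200:275,365:465],(350,260),interpolation=2)
cv2.imwrite('pics/crop0.png',im[...,::-1])
P=t['P'];p=t['p'].astype(int)
def bb(r0,r1,c0,c1,zl,zh):
    m=np.zeros(P.shape[:2],bool);m[r0:r1,c0:c1]=1
    return m&(P[...,2]>zl)&(P[...,2]<zh)
print('table z',np.median(P[270:300,200:260,2]))
# light bar
m=bb(155,260,225,265,108,140);Q=P[m];print('bar n',len(Q),Q.mean(0));r=cv2.minAreaRect(Q[:,:2].astype(np.float32));print(r)
# tab: dark pixels
m=bb(195,222,252,275,60,100)&(p.max(-1)<70);Q=P[m];print('tab',len(Q),Q.mean(0),Q.min(0),Q.max(0),cv2.minAreaRect(Q[:,:2].astype(np.float32)))
# stand+bin all
m=bb(155,260,225,275,20,140)&(p.min(-1)>90);print('all',cv2.minAreaRect(P[m][:,:2].astype(np.float32)))
m=bb(200,275,368,430,15,30);print('tray rim',cv2.minAreaRect(P[m][:,:2].astype(np.float32)),np.median(P[m][:,2]))
m=bb(200,275,368,430,-5,60)&(p.min(-1)>100);print('tray',cv2.minAreaRect(P[m][:,:2].astype(np.float32)))
for v in range(168,250,4): print(v,P[v,232:276:3,2].round().astype(int))
E
```

```text
table z 0.4648630212489533
bar n 511 [518.1  223.32 128.25]
((520.0220336914062, 224.47808837890625), (223.3924102783203, 17.220096588134766), 4.307566165924072)
tab 59 [523.81 157.63  86.51] [518.66 140.87  68.11] [530.9  177.57  94.08] ((524.0223999023438, 159.1400146484375), (11.365957260131836, 36.64104461669922), 6.140283107757568)
all ((521.3403930664062, 202.40481567382812), (224.59571838378906, 103.19869232177734), 5.023034572601318)
tray rim ((439.63128662109375, -262.327392578125), (148.06027221679688, 160.15673828125), 82.12885284423828) 21.698652300085513
tray ((441.50579833984375, -258.2134094238281), (139.5952606201172, 162.55081176757812), 82.22400665283203)
168 [   2  128  125   -2 1226    3   -1    1    1    6    5    2    5    0
    2]
172 [  0 133 123  85   0   8   0  -2  17   0   0   1  -3  -1   2]
176 [ -2 131 129  17  16   7  10  11   9   6   5  -2   0   1  -2]
180 [  0 130 127  90  87  91  25  52   3   6   8  -3  -2   1   5]
184 [  1 130 128  99 103  90  69  49   6   9   4   5  -6  -1  -2]
188 [  1 133 125  89  90  90  61  49   7   6   2   0  -2   2   2]
192 [ 
[... 268 characters left out ...]
29 128  41  13  14  11  52  94  91  93  88  88   3   2]
212 [  2 129 126  50  13  15  16  15  26  10   9   6  -1   0  -2]
216 [ -1 129 129  45  15  19  14  10  24   5   6   4  -3  -2   2]
220 [  3 126 127  50  18  20  17  15  24   5   4   7  -2   1  -2]
224 [  1 127 134  50  16  18  14  47  28   2   9   8  -2   2  -2]
228 [  1 131 129  48  82  83  69  14  32   5   4   4   1   0   1]
232 [ -3 128 130  82  82  86  80  53  35   6   5   5   1  -3  -1]
236 [ -1 129 128 120  82  81  72  28  37   2   2  10  -5   1   3]
240 [  3 126 129 121  52  48  47  53  43  10  10  11  -1  -2  -3]
244 [  1 125 126 123   9   7  12   4   8  34  33  15   1  -1   0]
248 [ 2  2  0  3  2  6  3  3 -1  0  2  3  1 -2 -1]
```

View pics/crop0.png

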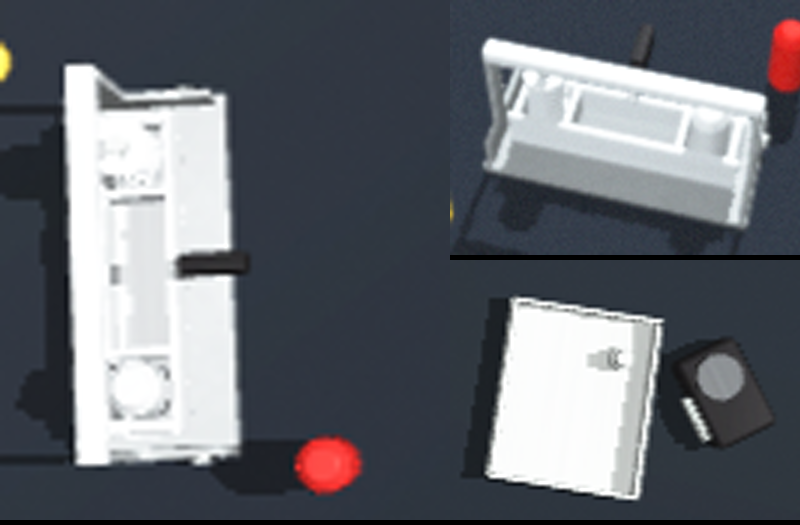

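The crop shows the dummy load (fins and stub) in the far pocket, at about (130,150) in the crop, which is pocket_right at world +x. The filter is in the near pocket at (140,388). The tab is at (212,262). In the tray, the near and left part is free and the plug is at (608,357).

```bash
python3 -m handwheel '[[0,0,0,-10,8.7],[0,0,0,-10,8.7],[0,0,0,-10,8.7],[0,0,0,-10,8.7],[0,0,0,-10,8.7],[0,0,0,-10,8.7],[0,0,0,-10,8.7],[0,0,0,-10,8.7]]'
python3 - <<'E'
from h import *
s=st();t=np.load('top0.npz');P=t['P'];p=t['p'].astype(int)
m=(P[...,2]>108)&(P[...,2]<140);m[:155]=0;m[260:]=0;m[:,:225]=0;m[:,265:]=0
for v0,v1 in((175,195),(195,215),(215,240)):
    Q=P[v0:v1][m[v0:v1]];print(Q.mean(0))
l=cv2.fitLine(P[m][:,:2].astype(np.float32),cv2.DIST_HUBER,0,.01,.01).ravel();print(l,np.degrees(np.arctan2(l[1],l[0])))
r=(p[...,0]>150)&(p[...,1]<80)&(P[...,2]>15);r[:,:270]=0;r[:,300:]=0;print('red',P[r].mean(0),P[r].max(0),P[r].min(0))
E
```

```text
time: 1.15
eef_pos: [159.4, -630.1, 404.3]
tcp_rot: [-2.131, -2.307, -0.001]
wrist_force: [0.2, 0.9, -0.3]
gripper_width: 1.001
finger_force: 0.0
{'time': np.float64(1.15), 'joints': array([ 1.48,  0.33, -0.25,  1.45,  0.08,  1.38,  1.3 ]), 'eef_pos': array([ 159.35, -630.07,  404.29]), 'tcp_rot': array([-2.13, -2.31, -0.  ]), 'wrist_force': array([ 0.21,  0.86, -0.33]), 'gripper_width': np.float64(1.001), 'finger_force': np.float64(0.0)}
[[-0.08  1.   -0.  ]
 [ 1.    0.08  0.  ]
 [ 0.   -0.   -1.  ]]
[583.79 228.38 128.06]
[526.05 224.1  128.45]
[464.06 218.98 128.74]
[  1.     0.08 535.78 224.41] 4.49242
red [409.43  91.66  64.88] [422.47 108.78  74.82] [396.11  77.78  15.51]
```

```bash
python3 -m handwheel '[[4.4,4.4,0,0,8.7],[4.4,4.4,0,0,8.7],[4.4,4.4,0,0,8.7],[4.4,4.4,0,0,8.7],[4.4,4.4,0,0,8.7],[4.4,4.4,0,0,8.7],[4.4,4.4,0,0,8.7],[4.4,4.4,0,0,8.7]]' >/dev/null
python3 -m handwheel '[[5,1,0.9,0,6],[5,1,0.9,0,6],[5,1,0.9,0,6],[5,1,0.9,0,6],[5,1,0.9,0,6],[5,1,0.9,0,6],[5,1,0.9,0,6],[5,1,0.9,0,6],[0,0,0,0,6]]'
cat >> h.py <<'E'
def to(x,y,z):
    s=telemetry.observe();M=R.from_rotvec(s['tcp_rot']).as_matrix();d=M.T@(np.array([x,y,z])-s['eef_pos'])
    print('pos',np.array(s['eef_pos']),'xang',np.degrees(np.arctan2(M[1,0],M[0,0])),'tool cm',d/10,'F',np.array(s['wrist_force']),s['time']);return d
E
python3 - <<'E'
from h import *
to(524.5,158.5,238.5)
p,d,c=cap('wrist');P=pts(d,c);np.savez('w1.npz',p=p,d=d,P=P);cv2.imwrite('pics/w1.png',p[...,::-1])
m=(p.max(-1)<60)&(P[...,2]>75)&(P[...,2]<100)&(np.abs(P[...,0]-524)<40)&(np.abs(P[...,1]-158)<45)
Q=P[m];print('tab',len(Q),Q.mean(0),cv2.minAreaRect(Q[:,:2].astype(np.float32)))
E
```

```text
time: 3.28
eef_pos: [533.9, 156.5, 332.1]
tcp_rot: [-2.127, -2.308, -0.002]
wrist_force: [-0.4, -0.2, 0.7]
gripper_width: 0.691
finger_force: 0.0
pos [533.87 156.45 332.08] xang 94.68009274986846 tool cm [ 0.25 -0.9   9.36] F [-0.41 -0.18  0.69] 3.275
tab 326 [527.14 167.38  86.1 ] ((527.3677368164062, 160.9398193359375), (11.886459350585938, 39.090267181396484), 4.46302604675293)
```

View pics/w1.png

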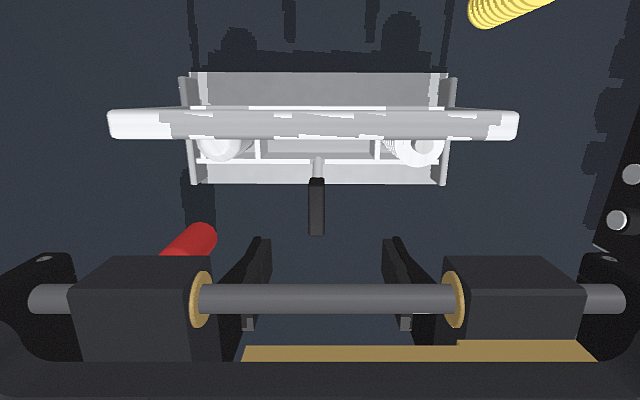

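The wrist view shows the tab at (317,205), and the open fingers at (258,270) and (395,270) straddle its column. I'll descend and grip.

```bash
python3 -m handwheel '[[0.4,-0.66,1.5,0,6],[0,0,2,0,6],[0,0,2,0,6],[0,0,2,0,6],[0,0,1.6,0,6],[0,0,0,0,0],[0,0,0,0,0],[0,0,0,0,0],[0,0,0,0,0],[0,0,0,0,0]]'
python3 -c "
from h import *
to(527,160,238.5)"
```

```text
time: 4.58
eef_pos: [528.4, 155.0, 242.0]
tcp_rot: [2.138, 2.301, 0.0]
wrist_force: [0.2, -0.3, -0.2]
gripper_width: 0.204
finger_force: 0.0
pos [528.41 154.95 242.03] xang 94.19318832333153 tool cm [ 0.51 -0.1   0.35] F [ 0.22 -0.28 -0.17] 4.575
```

```bash
python3 -m handwheel '[[0.4,0,0.2,0,0],[0,0,0,0,0],[0,0,0,0,0],[0,0,0,0,0],[0,0,0,0,0]]'
python3 -c "
from h import *
to(527,160,238.5)"
```

```text
time: 5.2
eef_pos: [526.9, 157.0, 240.4]
tcp_rot: [2.139, 2.3, -0.014]
wrist_force: [-8.2, -7.7, 14.2]
gripper_width: 0.136
finger_force: 30.0
pos [526.86 156.98 240.4 ] xang 94.14730531672383 tool cm [0.3  0.04 0.19] F [-8.22 -7.7  14.22] 5.2
```

```bash
python3 -m handwheel '[[-0.58,0,0.27,0,0],[-0.54,0,0.32,0,0],[-0.52,0,0.36,0,0],[-0.48,0,0.41,0,0],[-0.45,0,0.45,0,0],[-0.4,0,0.49,0,0],[-0.37,0,0.52,0,0],[0,0,0,0,0],[0,0,0,0,0]]'
cat > tilt.py <<'E'
from h import *
# bin walls seen from side/top: fit plane normals on the bin's front face etc.
def look(n,tag):
    p,d,c=cap(n);P=pts(d,c);np.savez(tag+'.npz',p=p,d=d,P=P);cv2.imwrite(f'pics/{tag}.png',p[...,::-1]);return p,P
E
python3 -c "
from tilt import *
to(527,160,238.5)
p,P=look('side','s2')
O=np.array([523.5,211.5]);a=np.radians(4.5);ex=np.array([-np.sin(a),np.cos(a)]);ey=np.array([-np.cos(a),-np.sin(a)])
q=P[...,:2]-O;X=q@ex;Y=q@ey;Z=P[...,2]
m=(abs(Y)<50)&(abs(X)<60)&(Z>8)&(Z<110)&(P[...,2]>0)
for lo in range(-60,60,6):
  k=m&(X>=lo)&(X<lo+6)
  print(lo,k.sum(),np.percentile(Z[k],[5,50,95]) if k.any() else '')
"
```

```text
time: 6.32
eef_pos: [529.0, 126.1, 211.8]
tcp_rot: [-2.136, -2.301, 0.006]
wrist_force: [-6.6, -1.5, 8.0]
gripper_width: 0.136
finger_force: 30.0
pos [529.03 126.07 211.76] xang 94.24186079649279 tool cm [ 3.4   0.04 -2.68] F [-6.64 -1.52  8.02] 6.325
-60 7 [50.8  52.84 57.54]
-54 18 [ 48.08 102.51 107.79]
-48 26 [104.71 107.58 109.39]
-42 0 
-36 8 [31.79 34.74 36.29]
-30 0 
-24 1 [54.22 54.22 54.22]
-18 0 
-12 64 [64.57 68.09 70.95]
-6 165 [57.08 62.97 69.9 ]
0 168 [45.03 53.82 60.16]
6 175 [ 9.77 44.31 50.59]
12 53 [ 8.19 38.97 42.67]
18 9 [ 8.12  9.14 10.12]
24 6 [8.12 8.97 9.71]
30 9 [8.22 8.48 8.88]
36 7 [8.1  8.3  9.07]
42 8 [8.08 8.45 9.69]
48 5 [8.05 8.23 8.46]
54 0
```

```bash
cat >> tilt.py <<'E'
O=np.array([523.5,211.5]);a=np.radians(4.5);ex=np.array([-np.sin(a),np.cos(a)]);ey=np.array([-np.cos(a),-np.sin(a)])
def stand(P):
    q=P[...,:2]-O;return q@ex,q@ey,P[...,2]
def back(P):
    X,Y,Z=stand(P)
    m=(abs(Y)<90)&(X>-9)&(X<13)&(Z>38)&(Z<68)
    A=np.c_[X[m],Y[m],Z[m]]
    for _ in range(8):
        c=A.mean(0);n=np.linalg.svd(A-c,full_matrices=False)[2][2];r=(A-c)@n;A=A[abs(r)<max(1.5,1.5*r.std())]
    n*=np.sign(n[0]);print('back n',n,'tilt',np.degrees(np.arctan2(n[2],n[0])),len(A),r.std(),c)
E
python3 -c "
from tilt import *
back(np.load('s2.npz')['P'])"
```

```text
back n [0.84 0.   0.55] tilt 33.06234015081376 634 0.7943699643992453 [ 3.04  0.75 53.53]
```

```bash
python3 -m handwheel '[[-0.13,0,0.2,0,0],[0,0,0,0,0],[0,0,0,0,0],[0,0,0,0,6],[0,0,0,0,6],[0,0,0,0,6],[0,0,0,0,6],[0,0,0,0,6]]'
python3 -m handwheel '[[0,0,-1,0,6],[0,0,-3,0,6],[0,0,-4,0,6],[0,0,-3,0,6],[0,0,-1,0,6],[0,0,0,0,6]]'
python3 - <<'E'
from tilt import *
to(527,160,238.5)
p,P=look('side','s3');back(P)
p,P=look('wrist','w3');back(P)
p,P=look('top','t3')
p,P=np.load('w3.npz')['p'],np.load('w3.npz')['P'];X,Y,Z=stand(P)
for nm,y in(('load',-70),('filt',70)):
    m=(abs(Y-y)<28)&(X<0)&(X>-110)&(Z>75)&(Z<112)
    print(nm,m.sum(),X[m].mean(),Y[m].mean(),Y[m].min(),Y[m].max(),Z[m].max())
    for lo in range(-90,0,6):
        k=m&(X>=lo)&(X<lo+6)
        if k.sum()>5: print(lo,k.sum(),np.percentile(Z[k],[10,50,90]),np.percentile(Y[k],[2,50,98]))
E
```

```text
time: 7.38
eef_pos: [530.6, 124.3, 209.5]
tcp_rot: [2.139, 2.301, -0.0]
wrist_force: [0.3, 0.2, 0.3]
gripper_width: 0.616
finger_force: 0.0
time: 8.12
eef_pos: [530.6, 124.3, 329.8]
tcp_rot: [2.138, 2.3, 0.0]
wrist_force: [-0.3, 0.4, 0.5]
gripper_width: 0.692
finger_force: 0.0
pos [530.59 124.31 329.78] xang 94.1891838962664 tool cm [ 3.59 -0.1   9.13] F [-0.32  0.4   0.55] 8.125
back n [ 0.83 -0.    0.56] tilt 33.98581515390683 638 0.8078840483673286 [ 2.58  2.42 53.36]
back n [ 0.83 -0.    0.56] tilt 34.1323077193611 5594 0.38094892937260144 [-0.17 -0.44 56.49]
load 2705 -44.45248105648669 -67.76658217694751 -86.71676608166982 -52.896082609798626 103.46975847443579
-72 14 [79.34 79.91 80.32] [-69.03 -66.88 -63.53]
-66 215 [81.54 96.01 99.5 ] [-82.83 -66.82 -57.26]
-60 393 [ 85.93  89.68 101.57] [-85.43 -66.67 -54.38]
-54 459 [89.77 92.58 96.17] [-85.3  -67.64 -53.12]
-48 441 [85.08 95.29 97.51] [-83.45 -65.35 -53.34]
-42 509 [79.11 89.83 98.41] [-83.12 -65.77 -54.1 ]
-36 380 [80.86 83.36 91.12] [-82.25 -68.03 -55.63]
-30 256 [75.35 77.23 83.89] [-80.32 -69.09 -59.66]
-24 38 [75.1  76.38 77.94] [-76.01 -69.33 -64.33]
filt 1879 -40.53449670792226 67.51501328396522 53.42706146165787 85.8076365678421 92.36337041629957
-60 129 [78.68 81.47 82.99] [58.71 68.67 78.04]
-54 293 [80.92 84.81 87.3 ] [55.32 66.83 80.99]
-48 397 [81.43 88.12 90.47] [53.84 65.87 83.4 ]
-42 424 [80.81 87.89 90.  ] [54.58 65.93 83.13]
-36 389 [78.36 84.33 88.02] [56.78 67.19 82.02]
-30 239 [75.88 78.12 81.88] [59.54 69.09 79.16]
-24 8 [75.1  75.7  75.97] [67.06 70.12 71.72]
```

View pics/w3.png

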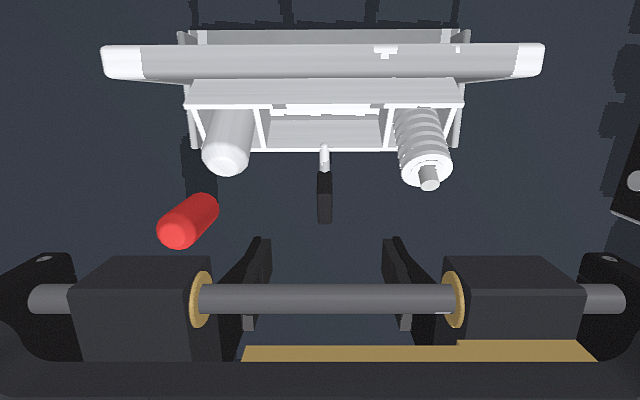

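Bin tilt measures about 34° by the plane fit. The load with its stub is at (427,165) and the filter at (228,145). Next I'll grip the load.

```bash
python3 -m handwheel '[[1.5,2.3,0,0,6],[1.5,2.3,0,0,6],[1.53,2.33,0,0,6],[0,0,0,0,6],[0,0,0,0,6]]'
python3 - <<'E'
from tilt import *
to(596.4,174.6,243.5)
E
```

```text
time: 8.9
eef_pos: [595.7, 174.3, 328.3]
tcp_rot: [-2.137, -2.301, 0.004]
wrist_force: [-0.6, 0.2, 0.4]
gripper_width: 0.691
finger_force: 0.0
pos [595.7  174.32 328.31] xang 94.22217046387115 tool cm [0.03 0.09 8.48] F [-0.57  0.24  0.45] 8.9
```

```bash
python3 -m handwheel '[[0,0.08,2,0,6],[0,0,2.5,0,6],[0,0,2,0,6],[0,0,1.3,0,6],[0,0,0.7,0,6],[0,0,0,0,6],[0,0,0,0,3],[0,0,0,0,2],[0,0,0,0,2],[0,0,0,0,2]]'
python3 -m handwheel '[[0,0,0,0,2],[0,0,0,0,2],[0,0,0,0,2],[0,0,0,0,2]]'
python3 - <<'E'
from tilt import *
to(596.4,174.6,243.5)
E
```

```text
time: 10.15
eef_pos: [597.1, 174.8, 244.8]
tcp_rot: [2.138, 2.301, 0.0]
wrist_force: [-1.3, -0.5, 2.0]
gripper_width: 0.384
finger_force: 29.7
time: 10.65
eef_pos: [597.2, 174.7, 244.7]
tcp_rot: [2.138, 2.301, 0.0]
wrist_force: [-0.6, -0.1, 4.2]
gripper_width: 0.383
finger_force: 29.7
pos [597.16 174.73 244.73] xang 94.20172077606131 tool cm [-0.01 -0.08  0.12] F [-0.59 -0.07  4.21] 10.65
```

```bash
python3 -m handwheel '[[-0.17,0,-0.25,0,2],[-0.34,0,-0.5,0,2],[-0.34,0,-0.5,0,2],[-0.34,0,-0.5,0,2],[-0.34,0,-0.5,0,2],[-0.34,0,-0.5,0,2],[-0.34,0,-0.5,0,2],[-0.34,0,-0.5,0,2],[-0.34,0,-0.5,0,2],[0,0,0,0,2]]'
python3 -m handwheel '[[0,0,-2,0,2],[0,0,-4,0,2],[0,0,-4,0,2],[0,0,-2,0,2],[0,0,0,0,2]]'
python3 - <<'E'
from tilt import *
to(430,-255,300)
p,P=look('side','s4');back(P)
p2,P2=look('wrist','w4');back(P2)
im=np.vstack([cv2.resize(p[200:330,220:400],None,fx=2,fy=2),np.zeros((0,360,3),np.uint8)])
im2=cv2.resize(p2,(416,260));cv2.imwrite('pics/c4.png',np.hstack([im,im2])[...,::-1])
E
```

```text
time: 11.9
eef_pos: [599.5, 145.5, 287.5]
tcp_rot: [2.139, 2.3, 0.001]
wrist_force: [0.8, -0.1, -1.9]
gripper_width: 0.383
finger_force: 29.7
time: 12.52
eef_pos: [599.5, 146.3, 408.7]
tcp_rot: [2.137, 2.3, 0.004]
wrist_force: [0.2, 0.2, -2.1]
gripper_width: 0.386
finger_force: 29.7
pos [599.46 146.34 408.66] xang 94.21133281316843 tool cm [-38.78 -19.88  10.8 ] F [ 0.19  0.24 -2.1 ] 12.525
back n [ 0.83 -0.    0.56] tilt 33.778281608084654 627 0.8027404771453379 [ 2.58  1.53 53.28]
back n [ 0.83 -0.    0.56] tilt 33.99932945503921 2241 0.44339084424608943 [-2.83 -0.36 60.35]
```

View pics/c4.png

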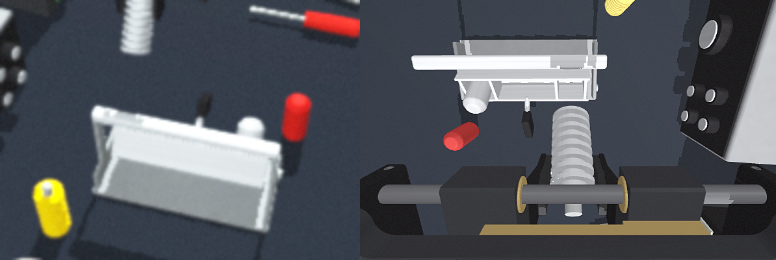

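The load is held clear of the bin, still leaning, with its lower end toward tool +x. The bin stays at 34° with the filter in its pocket. I'll carry the load over the tray and fix the tray's pose meanwhile.

```bash
python3 -m handwheel '[[-2.5,-1.2,0,0,2],[-4.5,-2.2,0,0,2],[-4.5,-2.2,0,0,2],[-4.5,-2.2,0,0,2],[-4.5,-2.2,0,0,2],[-4.5,-2.2,0,0,2],[-4.5,-2.2,0,0,2],[-4.5,-2.2,0,0,2],[-2.5,-1.2,0,0,2],[0,0,0,0,2]]'
python3 - <<'E'
from tilt import *
to(430,-255,300)
t=np.load('top0.npz');P=t['P'];p=t['p']
m=((p.min(-1)>85)).astype(np.uint8);n,L=cv2.connectedComponents(m);k=L==L[245,390]
Q=P[k];print(k.sum(),cv2.minAreaRect(Q[:,:2].astype(np.float32)),np.median(Q[:,2]),cv2.minAreaRect(np.argwhere(k)[:,::-1].astype(np.float32)))
u=P[...,2];pl=(u>22)&(u<34);pl[:218]=0;pl[238:]=0;pl[:,:398]=0;pl[:,418:]=0;print('plug',P[pl].mean(0),pl.sum())
# load tilt from wrist and side clouds
for n in('wrist','side'):
    p,P=look(n,n[0]+'5');s=telemetry.observe();M=R.from_rotvec(s['tcp_rot']).as_matrix()
    T=(P-np.array(s['eef_pos']))@M   # tool coords
    m=(abs(T[...,1])<16)&(abs(T[...,0])<75)&(T[...,2]>140)&(T[...,2]<235)
    A=T[m];print(n,len(A),A.min(0),A.max(0))
    # centre strip upper surface line
    B=A[abs(A[:,1]-np.median(A[:,1]))<5]
    for z in range(140,235,8):
        b=B[(B[:,2]>=z)&(B[:,2]<z+8)]
        if len(b)>3:print(z,len(b),np.percentile(b[:,0],[5,50,95]))
E
```

```text
time: 13.88
eef_pos: [446.7, -233.8, 405.0]
tcp_rot: [-2.143, -2.293, 0.002]
wrist_force: [0.5, 1.1, -1.3]
gripper_width: 0.383
finger_force: 29.7
pos [ 446.71 -233.82  405.02] xang 93.88549886515163 tool cm [-2.02 -1.78 10.5 ] F [ 0.49  1.11 -1.29] 13.875
2365 ((453.15106201171875, -176.78466796875), (303.61236572265625, 162.87985229492188), 81.98111724853516) 4.765782852411604 ((400.504638671875, 239.3683319091797), (44.87034606933594, 53.308998107910156), 8.365886688232422)
plug [ 475.98 -293.26   29.16] 22
wrist 7425 [-25.19 -16.   140.85] [ 44.64  16.   212.9 ]
140 380 [-22.14 -15.93 -13.33]
148 401 [-23.65   2.91   6.94]
156 394 [-0.13  7.83 12.1 ]
164 350 [ 9.39 14.21 17.61]
172 297 [15.32 19.88 22.93]
180 274 [20.95 25.38 28.56]
188 288 [26.57 31.21 37.39]
196 274 [32.42 37.97 43.45]
204 111 [37.63 39.68 44.26]
side 267 [-17.3  -15.94 143.01] [ 46.25  15.98 222.01]
140 10 [-16.36 -13.33   2.82]
148 20 [-14.87  -1.18   9.19]
156 12 [-2.9   5.89 14.77]
164 12 [ 8.55 11.64 18.79]
172 13 [13.51 19.69 28.46]
180 12 [16.9  22.71 33.33]
188 15 [25.35 32.67 40.57]
196 7 [28.88 37.48 43.58]
204 10 [34.55 37.17 45.79]
```

Pads hold the load at about a 36° lean, and the tool can't pitch. Tray-floor friction alone might not right it. The fixed light bar can: I'll push the load's lower corner against the bar's front face with tool +x while the load pivots between the pads.

```bash
python3 -m handwheel '[[2,0.7,0,-0.6,2],[4.4,1.53,0,0,2],[4.4,1.53,0,0,2],[4.4,1.53,0,0,2],[4.4,1.53,0,0,2],[4.4,1.53,0,0,2],[4.4,1.53,0,0,2],[4.4,1.53,0,0,2],[4.4,1.53,0,0,2],[2.2,0.8,0,0,2]]'
cat >> tilt.py <<'E'
def load():
    for n in('wrist','side'):
        s=telemetry.observe();p,P=look(n,n[0]+'L');M=R.from_rotvec(s['tcp_rot']).as_matrix()
        T=(P-np.array(s['eef_pos']))@M
        m=(abs(T[...,1])<6)&(T[...,0]<60)&(T[...,0]>-10)&(T[...,2]>155)&(T[...,2]<232)
        A=T[m][:,[2,0]];k=(A[:,0]>160)&(A[:,0]<(200 if n=='wrist' else 205))
        l=cv2.fitLine(A[k].astype(np.float32),cv2.DIST_HUBER,0,.01,.01).ravel()
        print(n,k.sum(),'surface lean',np.degrees(np.arctan(l[1]/l[0])),'x at z=170',l[3]+(170-l[2])*l[1]/l[0],'max x,z',A[:,1].max(),A[:,0].max())
E
python3 - <<'E'
from tilt import *
to(556.9,169.5,327);load()
E
```

```text
time: 15.22
eef_pos: [550.9, 179.1, 407.4]
tcp_rot: [-2.116, -2.319, -0.003]
wrist_force: [-0.4, -0.9, -1.1]
gripper_width: 0.383
finger_force: 29.7
pos [550.88 179.12 407.39] xang 95.2486620980007 tool cm [-1.04  0.51  8.04] F [-0.37 -0.91 -1.08] 15.225
wrist 2028 surface lean 39.806908 x at z=170 17.228237 max x,z 46.7060778690045 207.09319349618409
side 142 surface lean 41.56768 x at z=170 14.916774 max x,z 48.54426590407304 207.75323513602564
```

```bash
python3 -m handwheel '[[-0.6,0.25,1,0.7,2],[-0.6,0.25,2,0,2],[0,0,2,0,2],[0,0,2,0,2],[0,0,1,0,2],[0,0,0,0,2],[0,0,0,0,2]]'
python3 - <<'E'
from tilt import *
to(556.9,169.5,327);load()
E
```

```text
time: 16.2
eef_pos: [558.8, 161.7, 327.7]
tcp_rot: [2.14, 2.299, 0.002]
wrist_force: [-0.1, -1.0, -1.0]
gripper_width: 0.385
finger_force: 29.7
pos [558.79 161.65 327.67] xang 94.1179993923626 tool cm [ 0.8  -0.13  0.07] F [-0.15 -1.04 -1.04] 16.2
wrist 2113 surface lean 41.610874 x at z=170 16.42802 max x,z 59.9851206348448 207.33022253150025
side 123 surface lean 40.7934 x at z=170 15.420681 max x,z 59.38459294192219 207.15560072961753
```

```bash
python3 -m handwheel '[[0.6,0,0,0.3,2],[0.5,0,0,0,2],[0.31,0,-0.4,0,2],[0.31,0,-0.4,0,2],[0.37,0,-0.34,0,2],[0.37,0,-0.34,0,2],[0,0,0,0,2]]'
python3 - <<'E'
from tilt import *
to(556.9,169.5,327);load()
E
```

```text
time: 17.18
eef_pos: [556.7, 185.8, 342.0]
tcp_rot: [2.146, 2.294, -0.002]
wrist_force: [-0.8, -3.5, -2.0]
gripper_width: 0.386
finger_force: 30.0
pos [556.7  185.81 341.97] xang 93.81175930789317 tool cm [-1.63 -0.09  1.5 ] F [-0.85 -3.5  -2.02] 17.175
wrist 1310 surface lean 22.061052 x at z=170 13.401012 max x,z 49.051935876961096 222.66983108944999
side 83 surface lean 24.450335 x at z=170 12.732241 max x,z 50.7521395451916 223.71086486030276
```

The lean has dropped to about 23° at only 3.5 N. I'll continue.

```bash
python3 -m handwheel '[[0.4,0,0,0,2],[0.4,0,-0.1,0,2],[0.4,0,-0.1,0,2],[0.3,0,-0.1,0,2],[0.2,0,0,0,2],[0,0,0,0,2]]'
python3 - <<'E'
from tilt import *
to(556.9,169.5,327);load()
E
```

```text
time: 18.02
eef_pos: [556.8, 201.9, 346.2]
tcp_rot: [2.146, 2.29, 0.001]
wrist_force: [0.1, -5.8, 2.7]
gripper_width: 0.386
finger_force: 30.0
pos [556.8 201.9 346.2] xang 93.72172485105062 tool cm [-3.23 -0.21  1.92] F [ 0.12 -5.78  2.74] 18.025
wrist 825 surface lean 6.2305183 x at z=170 10.350106 max x,z 33.30087181945524 228.0794758668501
side 75 surface lean 6.214476 x at z=170 10.330709 max x,z 34.42281593128288 228.06387053240007
```

```bash
python3 -m handwheel '[[0.25,0,0,0,2],[0.25,0,0,0,2],[0,0,0,0,2]]'
python3 - <<'E'
from tilt import *
to(556.9,169.5,327);load()
E
```

```text
time: 18.5
eef_pos: [556.6, 207.1, 346.3]
tcp_rot: [2.146, 2.29, 0.003]
wrist_force: [0.2, -6.2, 3.0]
gripper_width: 0.384
finger_force: 30.0
pos [556.58 207.06 346.25] xang 93.72609184678035 tool cm [-3.75 -0.22  1.93] F [ 0.19 -6.15  2.99] 18.5
wrist 788 surface lean 1.7362208 x at z=170 9.487895 max x,z 28.168651013162478 227.34107815951225
side 66 surface lean 1.402285 x at z=170 10.10615 max x,z 29.71584502413434 228.28320110912335
```

```bash
python3 -m handwheel '[[0.1,0,0,0,2],[0,0,0,0,2],[-1.5,0,0,0,2],[-2,0,-2,0,2],[0,0,-3,0,2],[0,0,-1,0,2],[0,0,0,0,2]]'
python3 - <<'E'
from tilt import *
load();to(430,-238,300)
p,P=np.load('sL.npz')['p'],np.load('sL.npz')['P']
s=telemetry.observe();M=R.from_rotvec(s['tcp_rot']).as_matrix();T=(P-np.array(s['eef_pos']))@M
for z in range(140,250,6):
    m=(abs(T[...,1])<18)&(abs(T[...,0])<35)&(T[...,2]>=z)&(T[...,2]<z+6)
    print(z,m.sum(),np.percentile(T[m],[5,50,95],axis=0)[:,:2].ravel() if m.sum()>3 else '')
c=cams.get_calibration('top');E=np.array(c['extrinsics']);f=200/np.tan(np.radians(c['fov_y'])/2)
C=-E[:3,:3].T@E[:3,3];r=E[:3,:3].T@np.array([(400.5-c['cx'])/f,(239.4-c['cy'])/f,1]);print('tray centre',C+r*(15-C[2])/r[2])
E
```

```text
time: 19.48
eef_pos: [557.6, 174.6, 405.3]
tcp_rot: [2.146, 2.295, 0.003]
wrist_force: [-0.2, -0.0, -2.0]
gripper_width: 0.377
finger_force: 30.0
wrist 778 surface lean 2.484983 x at z=170 9.3604355 max x,z 13.244152714438595 225.77823062691547
side 68 surface lean 1.9851197 x at z=170 9.606594 max x,z 14.223912721963373 225.26840670921362
pos [557.35 174.12 403.78] xang 93.84695107058754 tool cm [-40.27 -15.46  10.39] F [ 0.39 -0.32 -1.34] 19.575
140 13 [ -3.5  -17.36  -0.06  -0.26  10.8   17.14]
146 69 [-10.25 -11.92   2.16   1.13  10.95  15.29]
152 26 [-10.12 -11.88   6.94   9.01  11.38  17.68]
158 39 [  1.07 -16.4    8.04  -0.62  11.3   17.42]
164 33 [  2.12 -12.12   8.    -1.13  12.05  17.52]
170 18 [  0.2  -11.76   9.95   4.35  11.8   17.95]
176 32 [  2.1  -16.24   8.25  -1.39  11.44  17.37]
182 27 [  4.3  -11.03   8.93  -0.33  12.35  10.44]
188 9 [  3.67 -11.51   7.62  -6.72  12.28  11.81]
194 32 [  1.35 -13.59   8.38  -1.8   12.79  13.17]
200 28 [ -0.82 -14.63   8.55  -4.01  13.08  10.89]
206 12 [ -2.13 -15.74   7.41  -3.56  11.26  10.96]
212 36 [ -5.   -15.2    8.1   -3.38  12.71  14.49]
218 35 [ -3.63 -15.22   8.85  -5.74  14.14  12.02]
224 3 
230 0 
236 0 
242 0 
248 0 
tray centre [ 440.52 -255.56   15.  ]
```

```bash
python3 -m handwheel '[[-2.3,-0.85,0,0,2],[-4.5,-1.7,0,0,2],[-4.5,-1.7,0,0,2],[-4.5,-1.7,0,0,2],[-4.5,-1.7,0,0,2],[-4.5,-1.7,0,0,2],[-4.5,-1.7,0,0,2],[-4.5,-1.7,0,0,2],[-4.5,-1.7,0,0,2],[-2.3,-0.85,0,0,2]]'
python3 -m handwheel '[[0,0,2,0,2],[0,0,4,0,2],[0,0,4,0,2],[0,0,3,0,2],[0,0,1.5,0,2],[0,0,0,0,2],[0,0,0,0,2]]'
python3 - <<'E'
from tilt import *
to(432,-241,228);load()
E
```

```text
time: 20.82
eef_pos: [430.4, -244.0, 403.4]
tcp_rot: [-2.149, -2.289, 0.001]
wrist_force: [-0.5, 0.1, -1.4]
gripper_width: 0.382
finger_force: 30.0
time: 21.7
eef_pos: [432.6, -241.6, 260.9]
tcp_rot: [2.145, 2.293, 0.0]
wrist_force: [0.5, 1.6, -0.5]
gripper_width: 0.38
finger_force: 30.0
pos [ 432.55 -241.59  260.88] xang 93.80685177523046 tool cm [ 0.07 -0.06  3.29] F [ 0.5   1.63 -0.52] 21.7
wrist 772 surface lean 2.0058937 x at z=170 9.542346 max x,z 13.021411753230062 225.49860569035292
side 41 surface lean 0.8906831 x at z=170 10.403188 max x,z 15.405727312251798 225.32607626666504
```

```bash
python3 -m handwheel '[[0,0,1,0,2],[0,0,0.8,0,2],[0,0,0.5,0,2],[0,0,0.3,0,2],[0,0,0.2,0,2],[0,0,0.1,0,2],[0,0,0.1,0,2],[0,0,0,0,2]]'
```

```text
time: 22.8
eef_pos: [432.1, -241.4, 230.3]
tcp_rot: [2.146, 2.294, -0.0]
wrist_force: [-0.8, 1.5, 2.8]
gripper_width: 0.382
finger_force: 30.0
```

```bash
python3 -m handwheel '[[0,0,0.1,0,2],[0,0,0.1,0,2],[0,0,0,0,2]]'
```

```text
time: 23.18
eef_pos: [432.5, -241.3, 230.2]
tcp_rot: [2.146, 2.294, -0.002]
wrist_force: [-6.3, 4.3, 18.5]
gripper_width: 0.385
finger_force: 30.0
```

In contact. I'll relax the press, then release gradually.

```bash
python3 -m handwheel '[[0,0,-0.1,0,2],[0,0,-0.1,0,2],[0,0,0,0,2]]'; python3 -m handwheel '[[0,0,0,0,3.6],[0,0,0,0,4],[0,0,0,0,5],[0,0,0,0,6],[0,0,0,0,6],[0,0,0,0,6]]'
python3 -m handwheel '[[0,0,-0.5,0,6],[0,0,-2,0,6],[0,0,-4,0,6],[0,0,-5,0,6],[0,0,-4,0,6],[0,0,-2,0,6],[0,0,0,0,6]]'
python3 - <<'E'
from tilt import *
to(526,125,330)
p,P=look('side','s8');p2,P2=look('top','t8')
cv2.imwrite('pics/c8.png',np.hstack([cv2.resize(p[140:220,330:430],(400,320)),cv2.resize(p2[200:280,360:460],(400,320))])[...,::-1])
m=(P2[...,2]>60)&(P2[...,2]<110)&(abs(P2[...,0]-434)<40)&(abs(P2[...,1]+250)<40);print('load top',P2[m].mean(0),m.sum(),P2[m].max(0))
E
```

```text
time: 23.55
eef_pos: [432.1, -241.4, 230.3]
tcp_rot: [2.146, 2.294, -0.0]
wrist_force: [-1.7, 2.1, 6.2]
gripper_width: 0.385
finger_force: 30.0
time: 24.3
eef_pos: [431.9, -241.4, 229.8]
tcp_rot: [2.147, 2.294, -0.0]
wrist_force: [-0.5, -0.2, -0.1]
gripper_width: 0.683
finger_force: 0.0
time: 25.18
eef_pos: [432.4, -241.4, 406.7]
tcp_rot: [2.144, 2.291, -0.0]
wrist_force: [0.5, -0.6, -0.2]
gripper_width: 0.687
finger_force: 0.0
pos [ 432.43 -241.42  406.68] xang 93.79780293430133 tool cm [35.96 11.74  7.59] F [ 0.54 -0.64 -0.22] 25.175
load top [ 431.38 -240.05   79.1 ] 103 [ 447.37 -227.37   95.89]
```

View pics/c8.png

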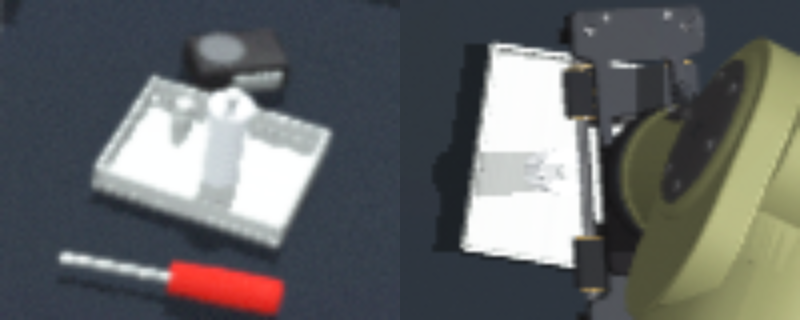

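The load stands upright on the tray floor at (230,105) in the left crop, clear of the plug. Now I'll go back to the tab.

```bash
python3 -m handwheel '[[2,0.8,0,-0.3,6],[4.4,1.5,0,-0.3,6],[4.4,1.5,0,0,6],[4.4,1.5,0,0,6],[4.4,1.5,0,0,6],[4.4,1.5,0,0,6],[4.4,1.5,1.5,0,6],[4.4,1.5,2,0,6],[3.1,0.9,2,0,6],[0,0,2,0,6]]'
python3 -m handwheel '[[0,0,0,0,6],[0,0,0,0,6]]'
python3 - <<'E'
from tilt import *
p,P=look('wrist','w9');back(P);X,Y,Z=stand(P)
m=(p.max(-1)<60)&(Z>45)&(Z<85)&(abs(Y)<12)&(X<-60)&(X>-115);print('tab',m.sum(),X[m].mean(),np.median(Y[m]),Z[m].mean(),Y[m].min(),Y[m].max())
to(530.4,125.5,211)
E
```

```text
time: 26.52
eef_pos: [525.1, 130.5, 328.5]
tcp_rot: [-2.124, -2.311, -0.002]
wrist_force: [-0.3, -0.4, -0.7]
gripper_width: 0.693
finger_force: 0.0
time: 26.78
eef_pos: [526.6, 124.9, 330.1]
tcp_rot: [2.136, 2.303, -0.001]
wrist_force: [-0.6, -0.5, 0.1]
gripper_width: 0.691
finger_force: 0.0
back n [ 0.83 -0.    0.56] tilt 34.16621025984694 5441 0.38449817114851004 [-0.39 -0.61 56.8 ]
tab 687 -79.34188833006486 0.47090981501159107 62.95943394121366 -5.909053184880391 6.082965284390772
pos [526.75 124.83 330.46] xang 94.28544912016132 tool cm [ 0.05  0.36 11.95] F [ 0.29  0.3  -0.35] 26.825
```

```bash
python3 -m handwheel '[[0,0.36,2,0,6],[0,0,3,0,6],[0,0,3,0,6],[0,0,2.4,0,6],[0,0,1.5,0,6],[0,0,0,0,6],[0,0,0,0,0],[0,0,0,0,0],[0,0,0,0,0],[0,0,0,0,0]]'
python3 -m handwheel '[[0,0,0,0,0],[0,0,0,0,0],[0,0,0,0,0],[0,0,0,0,0],[0,0,0,0,0]]'
```

```text
time: 28.08
eef_pos: [530.2, 126.0, 211.2]
tcp_rot: [2.134, 2.305, 0.001]
wrist_force: [0.1, 0.4, -0.6]
gripper_width: 0.322
finger_force: 0.0
time: 28.7
eef_pos: [528.9, 126.0, 210.6]
tcp_rot: [-2.133, -2.304, 0.006]
wrist_force: [-5.5, -1.6, 4.6]
gripper_width: 0.136
finger_force: 30.0
```

```bash
python3 -m handwheel '[[0.28,0,-0.42,0,0],[0.33,0,-0.4,0,0],[0.35,0,-0.37,0,0],[0.39,0,-0.35,0,0],[0.4,0,-0.31,0,0],[0.42,0,-0.28,0,0],[0.45,0,-0.25,0,0],[0.46,0,-0.22,0,0],[0,0,0,0,0],[0,0,0,0,0]]'
python3 - <<'E'
from tilt import *
to(526,157,240)
p,P=look('side','s10');X,Y,Z=stand(P)
m=(abs(Y)<90)&(X>5)&(X<60)&(Z>15)&(Z<46);A=np.c_[X[m],Y[m],Z[m]]
for _ in range(10):
    c=A.mean(0);n=np.linalg.svd(A-c,full_matrices=False)[2][2];r=(A-c)@n;A=A[abs(r)<max(1.2,1.5*r.std())]
n*=np.sign(n[0]);print(n,np.degrees(np.arctan2(n[2],n[0])),len(A),c)
E
```

```text
time: 29.95
eef_pos: [526.6, 156.5, 236.7]
tcp_rot: [-2.134, -2.304, 0.007]
wrist_force: [-6.2, -3.3, -4.2]
gripper_width: 0.136
finger_force: 30.0
pos [526.58 156.46 236.67] xang 94.40002754768476 tool cm [ 0.06 -0.06 -0.33] F [-6.23 -3.35 -4.24] 29.95
[ 1.   -0.    0.03] 1.4892387025203528 397 [21.22  0.86 30.62]
```

```bash
python3 -m handwheel '[[0.2,0,-0.1,0,0],[0.2,0,-0.1,0,0],[0,0,0,0,0]]'; python3 -m handwheel '[[0.2,0,-0.1,0,0],[0,0,0,0,0]]';python3 -m handwheel '[[0.2,0,0,0,0],[0,0,0,0,0]]'
```

```text
time: 30.38
eef_pos: [526.5, 158.8, 237.6]
tcp_rot: [2.136, 2.304, -0.01]
wrist_force: [-3.0, -7.4, -10.4]
gripper_width: 0.133
finger_force: 30.0
time: 30.62
eef_pos: [526.6, 159.2, 237.6]
tcp_rot: [2.136, 2.302, -0.013]
wrist_force: [-0.2, -9.4, -15.1]
gripper_width: 0.135
finger_force: 30.0
time: 30.88
eef_pos: [526.6, 159.7, 237.6]
tcp_rot: [2.136, 2.3, -0.017]
wrist_force: [-2.0, -13.4, -15.7]
gripper_width: 0.134
finger_force: 30.0
```

The force is rising with little motion, so the bin is at its stop. I'll release, retreat and check.

```bash
python3 -m handwheel '[[0,0,0,0,3],[0,0,0,0,6],[0,0,0,0,6],[0,0,0,0,6],[0,0,0,0,6],[0,0,-1,0,6],[0,0,-3,0,6],[0,0,-5,0,6],[0,0,-2,0,6],[0,0,0,0,6]]'
cat >> tilt.py <<'E'
def level(P,tag):
    X,Y,Z=stand(P)
    m=(abs(Y)<90)&(X>5)&(X<60)&(Z>15)&(Z<46);A=np.c_[X[m],Y[m],Z[m]]
    for _ in range(10):
        c=A.mean(0);n=np.linalg.svd(A-c,full_matrices=False)[2][2];r=(A-c)@n;A=A[abs(r)<max(1.2,1.5*r.std())]
    n*=np.sign(n[0]);print(tag,np.degrees(np.arctan2(n[2],n[0])),len(A),c)
def tabtop(P,p,tag):
    X,Y,Z=stand(P);m=(p.max(-1)<60)&(Z>80)&(Z<96)&(abs(Y)<5)&(X<-34)&(X>-73)
    l=np.polyfit(X[m],Z[m],1);print(tag,'tab slope deg',np.degrees(np.arctan(l[0])),'z mid',np.polyval(l,-53),m.sum())
E
python3 - <<'E'
from tilt import *
to(526,157,240)
level(np.load('side0.npz')['P'],'initial')
p,P=look('side','s11');level(P,'now')
w=np.load('w1.npz');tabtop(w['P'],w['p'],'initial')
p2,P2=look('wrist','w11');tabtop(P2,p2,'now')
cv2.imwrite('pics/c11.png',np.hstack([cv2.resize(p[140:330,240:430],(400,400)),cv2.resize(p2,(400,400))])[...,::-1])
E
```

```text
time: 32.12
eef_pos: [527.5, 164.9, 351.2]
tcp_rot: [2.133, 2.303, 0.003]
wrist_force: [0.3, 0.5, -0.4]
gripper_width: 0.692
finger_force: 0.0
pos [527.46 164.92 351.18] xang 94.37825033163472 tool cm [-0.77 -0.24 11.12] F [ 0.33  0.48 -0.44] 32.125
initial 0.005317933921676954 363 [21.65  1.44 30.63]
now 0.4138976013865417 364 [21.72  3.11 30.69]
initial tab slope deg 0.5969190712580429 z mid 87.76305748841236 57
now tab slope deg 0.5059894461565243 z mid 87.89173288576713 437
```

View pics/c11.png

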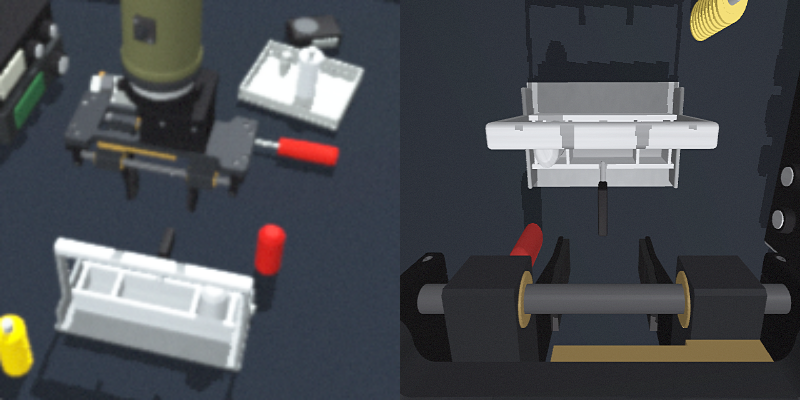

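```bash
python3 - <<'E'
from tilt import *
for i in range(6): p,P=look('side','s12');level(P,'now')
E
```

```text
now 0.22976173884658666 369 [21.66  2.69 30.89]
now 0.4320820807473662 367 [21.78  1.23 30.59]
now 0.19625990948282357 366 [21.71  2.53 30.68]
now -0.40955395298507374 372 [21.75  0.14 30.85]
now -0.280141878172612 376 [21.76  0.94 30.65]
now -0.02629177211919225 377 [21.79  0.49 31.01]
```

Those readings average about 0°, so the bin is level within noise. The filter is in its pocket at (215,300) and the load stands in the tray at (310,72). Handing in.

```bash
python3 -c "
from h import *
print(ticket.job_done())"
```

```text
the job is handed in; nothing more can be done
None
```

The job is handed in at about 32 s of the 61 s allowed: I tipped the bin to about 34° by its tab and let go, set the dummy load upright on the tray floor, then tipped the bin back level (about 0° by camera) with the filter still in its pocket; nothing else looked disturbed in the last pictures, though I did not measure the bystanders, and I righted the leaning load by pressing it lightly (about 6 N) against the stand's fixed light bar.

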